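# Close the lamp moulds and weight them with the lopsided irons

### The arm

A 6-joint arm with a two-finger parallel gripper is mounted at the origin on the work surface. World frame = base frame: x ahead of the robot, y to its left, z up, the work surface at z = 0. Lengths are in mm, angles in rad, forces in N, time in s.
With the tool pointing down it reaches from about 275 to 750 mm from the base axis. Payload 10.2 kg.
Tool frame: the origin (TCP) lies between the finger pads; the fingertips stand 17 mm ahead of it and the grasp point (between the pads) lies 2 mm behind it; z points along the fingers, y is the line along which they close (so a half turn about z gives the same grasp; the last joint's range is limited). The gripper opens to 85 mm and grips with 20 to 120 N. Pads are 22 mm wide; open, the fingers measure 114 mm over their backs; the gripper's body (76 mm by 85 mm) begins 54 mm behind the grasp point. The pads swing forward as they close: fully open they stand 13 mm farther back than shut.
Start: joints at [-1.543, 0.313, 1.498, -0, 1.331, -0.223], TCP at [130.28, -508.585, 248.294] pointing down, gripper open.
Joint ranges: [-2.94, 2.94], [-0.97, 2.17], [0.19, 2.56], [-1.23, 4.37], [0.02, 3.11], [-2.88, 2.88]. Speed limits (rad/s): [2.39, 2.39, 3.01, 3.14, 3.14, 3.14].

### API

Orientations are given as a unit quaternion [w, x, y, z].
In Python, from rig import * gives the robot as it stands.
- The arm moves only by the tool step_arm, never from a script. Its argument "commands" is text: rows parted by semicolons, each of 7 numbers parted by spaces: the opening, from 0 (shut) to 1 (fully open), then the shift along the tool's x, y, z in cm, then the turn, a rotation vector about the tool's x, y, z in rad. In form: hand x y z rx ry rz; .... A call has 1 to 20 rows; each row is the pose to reach, as a shift and turn from the pose commanded when the call began, along the tool's axes at that moment; what a row does not reach only later rows make up. A row lasts 1/12 s, in which the tool goes at most 41.7 mm and 7.16 degrees, less where a joint would pass 70% of its speed; a pose out of reach is approached as far as the arm can. A call with a gripper value outside its range is refused whole. The fingers move at their own pace and stop on an object; "newtons" is the grip in N (left out, the last holds). Time passes only in rows, so rows that repeat a pose let the fingers close. It gives the time, the measured TCP pose, the force, the opening and the grip force at its end, in the units of the state.
- sense(): the state, without advancing time (a new reading comes with each control period).
- capture(name): name is "side" or "top"; returns the picture (400x640x3 uint8, red, green, blue); there is no depth.
- camera_model(name): a dict with "mtx" (3x3 intrinsics, pixels), "eye" and "rotation" of the camera in the world. Camera axes: x right, y down, z forward; pixel columns grow to the right and rows downward; lengths in mm; the calibration is good to about 2 mm. A picture is of the moment at which its call begins. camera_model takes no time and is no camera call.
- finish_job(): hands the job in; it is judged then, once.
Trained networks look in the newest picture that a camera, given by its name, has taken for a name from the list of things; names that differ only in an ending like _2 or _b are one class to them, and where a whole thing is asked for, a point or a joint stands for the part that bears it (a point fixed in the world has none). Each returns a list of dicts, best first, with "score" (0 to 1); they miss things now and then, are a little off and sometimes report something else, mostly with a low value. They report only what shows in the picture. A call takes as long as a camera call. They do not tell look-alikes from the thing itself.
- search_frame(camera, label): "rect" ([centre column, centre row, width, height] in pixels, round what is visible of it).
- trace(camera, label): "mask" (400x640 bool, what is visible of it) and "rect" ([centre column, centre row, width, height] in pixels, round what is visible of it).
- spot_point(camera, label): "xy" ([column, row] in pixels: a listed point, or the origin of a listed thing).
The state is a dict: "time_s": time; "joints": joint angles; "dq": joint speeds; "tau": joint torques, N m; "eef_pos": TCP position; "ee_rot": TCP orientation; "force": force on the tool from outside, world axes, zero at the start; "wrist_torque": the same for the moment, N m; "grip_width": opening from 0.0 (shut) to 1.0 (fully open); "grip_force": force on a finger pad.
Only numpy, scipy, OpenCV 4.12 (cv2) and the standard library are available. Lean on these libraries where they do the work, as an engineer would, in place of code of your own. Each camera call takes 0.05 s, during which the arm holds its last target. There are 200 camera calls.

### The job

Close the three plaster lamp moulds for drying: while the irons are still on the bench, press the cap of each mould down until it is fully home. Then lay every weighting iron on the bench (two or three) square across the raised rib of a mould, one iron to a mould, and leave it lying level on the rib alone. The irons are lopsided inside, each by a different amount, so find each one's balance point with a trial lift and shift the grip to it, or it will tip off the narrow rib; leave the pottery alone.

Things in the scene. Friction and masses are not known exactly. Their poses are not given: they have to be found in the camera images.
- rib1 (a point): Centre of the top of the rib on a white plaster mould's cap; moves with the cap. Mould: fixed block 160 mm along x, 140 along y; lower half 45 mm high, cap 35 thick, flat-topped; rib 10 mm above that, 30 wide along x, 130 long along y. z up. With the cap home the rib's top is 90 mm above the bench. An iron must lie along this x, either way round.
- cap1 (a joint): How far that mould's cap has been pressed down, m: 0 is as high as it goes, 0.009 is fully home (stop). It binds on its dowels and stays where it is left; about 8 N downwards moves it. Press in the middle of the rib.
- rib2 (a point): Centre of the top of the rib on a white plaster mould's cap; moves with the cap. Mould: fixed block 160 mm along x, 140 along y; lower half 45 mm high, cap 35 thick, flat-topped; rib 10 mm above that, 30 wide along x, 130 long along y. z up. With the cap home the rib's top is 90 mm above the bench. An iron must lie along this x, either way round.
- cap2 (a joint): How far that mould's cap has been pressed down, m: 0 is as high as it goes, 0.009 is fully home (stop). It binds on its dowels and stays where it is left; about 8 N downwards moves it. Press in the middle of the rib.
- rib3 (a point): Centre of the top of the rib on a white plaster mould's cap; moves with the cap. Mould: fixed block 160 mm along x, 140 along y; lower half 45 mm high, cap 35 thick, flat-topped; rib 10 mm above that, 30 wide along x, 130 long along y. z up. With the cap home the rib's top is 90 mm above the bench. An iron must lie along this x, either way round.
- cap3 (a joint): How far that mould's cap has been pressed down, m: 0 is as high as it goes, 0.009 is fully home (stop). It binds on its dowels and stays where it is left; about 8 N downwards moves it. Press in the middle of the rib.
- iron1_mid (a point): Middle of a dark iron weight's bar, 11 mm above its flat underside. All of it is 22 mm thick and either face may lie down. Bar along x, 20 mm wide; boss 50 mm wide at x = +82 to +128 mm; round eye 40 across centred at x = -118; plain bar from -98 to +82. z up at the start. 0.45 to 1 kg. Boss and eye are cored unseen: the balance point is anywhere from x = -20 to +65 mm. May be absent.
- iron2_mid (a point): Middle of a dark iron weight's bar, 11 mm above its flat underside. All of it is 22 mm thick and either face may lie down. Bar along x, 20 mm wide; boss 50 mm wide at x = +82 to +128 mm; round eye 40 across centred at x = -118; plain bar from -98 to +82. z up at the start. 0.45 to 1 kg. Boss and eye are cored unseen: the balance point is anywhere from x = -20 to +65 mm. May be absent.
- iron3_mid (a point): Middle of a dark iron weight's bar, 11 mm above its flat underside. All of it is 22 mm thick and either face may lie down. Bar along x, 20 mm wide; boss 50 mm wide at x = +82 to +128 mm; round eye 40 across centred at x = -118; plain bar from -98 to +82. z up at the start. 0.45 to 1 kg. Boss and eye are cored unseen: the balance point is anywhere from x = -20 to +65 mm. May be absent.
- juglet_mid (a point): Middle of a bystander terracotta juglet, 118 mm high, 84 mm across; leave alone.
- lamp_mid (a point): Middle of a bystander terracotta oil lamp about 110 mm long, 30 mm high; leave alone.
- bowl_mid (a point): Middle of a bystander terracotta bowl 100 mm across, 45 mm high; leave alone.
There are look-alikes about, which are no part of the job. What is shaped like the part that bears rib2 but green is not meant. What is shaped like the part that bears rib1 but pink is not meant.

How it is judged (in metres and radians):
On the way, in this order (a step that is already met when the one before it is completed fails the run):
1. all three caps are pressed fully home (within 1.5 mm of the stop) while the irons are still on the bench (value of joint each of cap1, cap2, cap3 above 0.0075 m and height (world z) of each of iron1_mid, iron2_mid, iron3_mid below 0.06 m), for 0.2 s.
2. an iron is lifted clear and hangs level from the grip (within about 9 degrees) for half a second (((height (world z) of iron1_mid above 0.03 m and (angle between iron1_mid's own z axis and vertical below 0.15 rad or angle between iron1_mid's own z axis and vertical above 2.99159 rad) and contact force between the fingers and iron1 above 1 N) or (height (world z) of iron2_mid above 0.03 m and (angle between iron2_mid's own z axis and vertical below 0.15 rad or angle between iron2_mid's own z axis and vertical above 2.99159 rad) and contact force between the fingers and iron2 above 1 N) or (height (world z) of iron3_mid above 0.03 m and (angle between iron3_mid's own z axis and vertical below 0.15 rad or angle between iron3_mid's own z axis and vertical above 2.99159 rad) and contact force between the fingers and iron3 above 1 N))), for 0.5 s.
At the end, for the whole second after the job is handed in: Every cap is within 1.5 mm of fully home; every iron present lies at rest on the rib of a mould of its own, level within 0.08 rad (either face up), along the mould's x within 0.4 rad, its bar's centre line crossing within 60 mm of the rib's middle and its middle within 85 mm of it (value of joint each of cap1, cap2, cap3 above 0.0075 m and ((x of iron1_mid in the frame of rib1 between -0.085 and 0.085 m and y of iron1_mid in the frame of rib1 between -0.06 and 0.06 m and z of iron1_mid in the frame of rib1 between 0.005 and 0.017 m and angle between the x axis of iron1_mid and the x axis of rib1, either way round below 0.4 rad) or (x of iron1_mid in the frame of rib2 between -0.085 and 0.085 m and y of iron1_mid in the frame of rib2 between -0.06 and 0.06 m and z of iron1_mid in the frame of rib2 between 0.005 and 0.017 m and angle between the x axis of iron1_mid and the x axis of rib2, either way round below 0.4 rad) or (x of iron1_mid in the frame of rib3 between -0.085 and 0.085 m and y of iron1_mid in the frame of rib3 between -0.06 and 0.06 m and z of iron1_mid in the frame of rib3 between 0.005 and 0.017 m and angle between the x axis of iron1_mid and the x axis of rib3, either way round below 0.4 rad)) and (angle between iron1_mid's own z axis and vertical below 0.08 rad or angle between iron1_mid's own z axis and vertical above 3.06159 rad) and linear speed of each of iron1, iron2, iron3 below 0.05 m/s and ((x of iron2_mid in the frame of rib1 between -0.085 and 0.085 m and y of iron2_mid in the frame of rib1 between -0.06 and 0.06 m and z of iron2_mid in the frame of rib1 between 0.005 and 0.017 m and angle between the x axis of iron2_mid and the x axis of rib1, either way round below 0.4 rad) or (x of iron2_mid in the frame of rib2 between -0.085 and 0.085 m and y of iron2_mid in the frame of rib2 between -0.06 and 0.06 m and z of iron2_mid in the frame of rib2 between 0.005 and 0.017 m and angle between the x axis of iron2_mid and the x axis of rib2, either way round below 0.4 rad) or (x of iron2_mid in the frame of rib3 between -0.085 and 0.085 m and y of iron2_mid in the frame of rib3 between -0.06 and 0.06 m and z of iron2_mid in the frame of rib3 between 0.005 and 0.017 m and angle between the x axis of iron2_mid and the x axis of rib3, either way round below 0.4 rad)) and (angle between iron2_mid's own z axis and vertical below 0.08 rad or angle between iron2_mid's own z axis and vertical above 3.06159 rad) and ((x of iron3_mid in the frame of rib1 between -0.085 and 0.085 m and y of iron3_mid in the frame of rib1 between -0.06 and 0.06 m and z of iron3_mid in the frame of rib1 between 0.005 and 0.017 m and angle between the x axis of iron3_mid and the x axis of rib1, either way round below 0.4 rad) or (x of iron3_mid in the frame of rib2 between -0.085 and 0.085 m and y of iron3_mid in the frame of rib2 between -0.06 and 0.06 m and z of iron3_mid in the frame of rib2 between 0.005 and 0.017 m and angle between the x axis of iron3_mid and the x axis of rib2, either way round below 0.4 rad) or (x of iron3_mid in the frame of rib3 between -0.085 and 0.085 m and y of iron3_mid in the frame of rib3 between -0.06 and 0.06 m and z of iron3_mid in the frame of rib3 between 0.005 and 0.017 m and angle between the x axis of iron3_mid and the x axis of rib3, either way round below 0.4 rad)) and (angle between iron3_mid's own z axis and vertical below 0.08 rad or angle between iron3_mid's own z axis and vertical above 3.06159 rad) and horizontal distance between iron1_mid and iron2_mid above 0.09 m and horizontal distance between each of iron1_mid, iron2_mid and iron3_mid above 0.09 m); the robot touches nothing.
It fails at once if the juglet is pushed more than 30 mm (distance of juglet_mid from where it was at the start of the episode above 0.03 m).
It fails at once if the lamp is pushed more than 30 mm (distance of lamp_mid from where it was at the start of the episode above 0.03 m).
It fails at once if the bowl is pushed more than 30 mm (distance of bowl_mid from where it was at the start of the episode above 0.03 m).
Of iron1, iron2, iron3 only 2 to 3 are there at a start; the rules pass over those that are not, and their reading is None.
At some moment in a run one of iron1, iron2, iron3 may be knocked a few centimetres aside while the robot is not near it.
Once in a run the grip may slacken for a moment while it holds something.
It also fails if it takes over 210 s, if anything falls off the work surface, if the arm or the gripper's body presses on something with over 40 N, if the wrist force passes 120 N, or if a joint passes its speed limit or range.

## Working session

There is one attempt and no reset: what is moved stays moved. The work goes in short steps, Python scripts to look and compute and a tool call to move; the robot and the scene stay as the last step left them, time stands still between calls to the robot, and variables do not carry over. Pictures are saved under pics/ and viewed, at most 14 in all, crops included, and the job is handed in when it is done.

Besides the shell and the picture viewer there is one more tool, called after "Emit:" as name(argument=value, ...), one argument or row to a line, values as JSON. step_arm: Moves the arm, as the interface text tells. Its arguments: {"type":"object","properties":{"commands":{"type":"string"},"newtons":{"type":"number"}},"required":["commands"]}

```bash
mkdir -p pics; ls; python3 - <<'E'
from rig import *
import cv2
for n in ("top","side"):
    im=capture(n); cv2.imwrite(f"pics/{n}0.png",im[:,:,::-1]); m=camera_model(n); print(n,m)
s=sense(); print(s)
for n in ("top","side"):
  for l in ("rib1","iron1_mid"):
    print(n,l,[(round(d["score"],2),[round(float(v)) for v in d["xy"]]) for d in spot_point(n,l)])
E
```

```text
pics
top {'mtx': array([[449.52659801,   0.        , 321.18370912],
       [  0.        , 449.52659801, 198.20644844],
       [  0.        ,   0.        ,   1.        ]]), 'eye': array([ 375.55316859,   17.56046647, 1471.30687488]), 'rotation': array([-0.03830949,  0.71577762, -0.69659343,  0.03086071])}
side {'mtx': array([[509.10193676,   0.        , 315.61193772],
       [  0.        , 509.10193676, 195.53120217],
       [  0.        ,   0.        ,   1.        ]]), 'eye': array([-237.05278286,  752.52409138, 1015.78594337]), 'rotation': array([ 0.1601549 , -0.35444335,  0.83848634, -0.38165558])}
{'time_s': 0.1, 'joints': array([-1.54333940e+00,  3.13408937e-01,  1.49833915e+00,  4.79612003e-06,
        1.33100687e+00, -2.23411353e-01]), 'dq': array([ 0.0008035 , -0.00225466, -0.00192649,  0.00015419,  0.00048822,
       -0.00162762]), 'tau': array([ 1.93150154e-03, -4.12905228e+01, -2.60145092e+01, -2.04698081e-04,
        3.08500246e-03, -4.18173656e-06]), 'eef_pos': array([ 130.30652618, -508.36187473,  247.79294149]), 'ee_rot': array([-5.78136561e-04,  9.92143351e-01,  1.25104887e-01,  5.91664997e-05]), 'force': array([ 0.28815701, -0.90696404, -0.05323124]), 'wrist_torque': array([-0.03604333, -0.00012067,  0.01568401]), 'grip_force': 0.0, 'grip_width': 1.0003165720816078}
top rib1 [(0.82, [201, 186]), (0.77, [225, 114]), (0.66, [255, 190]), (0.66, [422, 130]), (0.64, [188, 288]), (0.64, [427, 302]), (0.6, [315, 197]), (0.23, [380, 120])]
top iron1_mid []
side rib1 [(0.95, [309, 205]), (0.89, [190, 267]), (0.75, [160, 204]), (0.59, [268, 351]), (0.58, [247, 229])]
side iron1_mid []
```

View pics/top0.png

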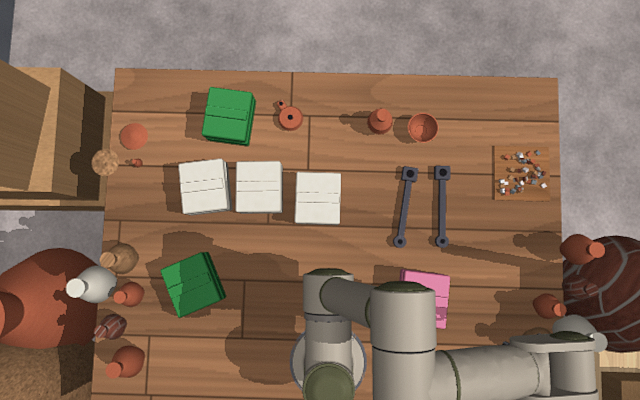

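View pics/side0.png

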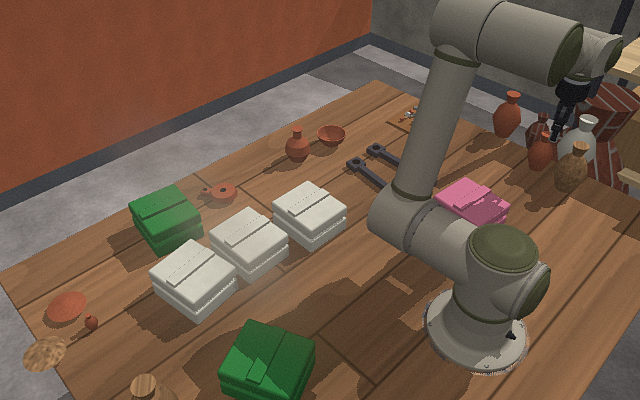

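The top view shows white moulds at about (204,186), (259,187) and (318,197), with green and pink look-alikes. Two irons lie at about (404,205) and (442,205), boss ends at the top. The side view agrees, though the arm may be hiding a third iron.

```bash
cat > h.py <<'E'
from rig import *
import cv2, numpy as np
from scipy.spatial.transform import Rotation as R
def Rm(q): return R.from_quat([q[1],q[2],q[3],q[0]]).as_matrix()
def ray(cam,xy,z):
    m=camera_model(cam); d=Rm(m["rotation"])@np.linalg.inv(m["mtx"])@[xy[0],xy[1],1]
    return (m["eye"]+d*(z-m["eye"][2])/d[2])
def px(cam,p):
    m=camera_model(cam); c=m["mtx"]@(Rm(m["rotation"]).T@(np.array(p)-m["eye"])); return c[:2]/c[2]
def plan(p,yaw=None):
    """shift (cm, tool axes) and rz to reach TCP p; yaw=world angle of tool x"""
    s=sense(); M=Rm(s["ee_rot"]); d=M.T@(np.array(p)-s["eef_pos"])/10
    y=np.arctan2(M[1,0],M[0,0]); out=[d.round(2).tolist(), "yaw",round(y,3)]
    if yaw is not None: out+=["rz",round(-((yaw-y+np.pi/2)%np.pi-np.pi/2),3)]
    return out
def dark(cam="top",name=None):
    im=capture(cam)
    if name: cv2.imwrite("pics/"+name,im[:,:,::-1])
    return im
E
python3 - <<'E'
from h import *
im=capture("top")
for l in ("iron1_mid",):
  for c in ("top","side"):
    if c=="side": capture(c)
    for d in trace(c,l):
      ys,xs=np.where(d["mask"]); print(c,round(d["score"],2),d["rect"],len(xs))
      if c=="top":
        P=np.array([ray("top",(x,y),22)[:2] for x,y in zip(xs,ys)]); r=cv2.minAreaRect(P.astype(np.float32)); print(r)
for d in trace("top","rib1"):
    ys,xs=np.where(d["mask"]); print(round(d["score"],2),np.round(d["rect"]),im[ys,xs].mean(0).round())
    P=np.array([ray("top",(x,y),91)[:2] for x,y in zip(xs,ys)]); print(cv2.minAreaRect(P.astype(np.float32)))
for d in [d["xy"] for d in spot_point("top","rib1")]: print(np.round(d,1), ray("top",d,97).round(1))
for xy in ((404,205),(442,205)): print(ray("top",xy,22))
E
```

```text
side 0.71 [247.2, 238.4, 75.5, 60.5] 3051
side 0.65 [384.6, 153.6, 34.5, 20.9] 359
0.93 [258. 187.  45.  51.] [215. 209. 197.]
((542.6337890625, 229.4044189453125), (167.87643432617188, 145.2509002685547), 2.6587929725646973)
0.87 [318. 199.  47.  53.] [222. 218. 205.]Traceback (most recent call last):
  File "<stdin>", line 12, in <module>
  File "h.py", line 6, in ray
    m=camera_model(cam); d=Rm(m["rotation"])@np.linalg.inv(m["mtx"])@[xy[0],xy[1],1]
ValueError: time passes only in moves, steps and waits
```

```bash
python3 - <<'E'
s=open('h.py').read()
s=s.replace('def Rm','CM={}\ndef cm(n):\n    if n not in CM: CM[n]=camera_model(n)\n    return CM[n]\ndef Rm',1).replace('m=camera_model(cam)','m=cm(cam)')
open('h.py','w').write(s)
E
python3 - <<'E'
from h import *
im=capture("top")
hsv=cv2.cvtColor(im,cv2.COLOR_RGB2HSV).astype(int)
white=((im.min(2)>150)).astype(np.uint8)
n,L,st,ce=cv2.connectedComponentsWithStats(white)
for i in range(1,n):
    if st[i,4]>1000: 
        ys,xs=np.where(L==i);P=np.array([ray("top",(x,y),91)[:2] for x,y in zip(xs,ys)]); print(ce[i],st[i],cv2.minAreaRect(P.astype(np.float32)))
d=((im.max(2)<100)&(im[:,:,2].astype(int)>=im[:,:,0])).astype(np.uint8); d[260:]=0
n,L,st,ce=cv2.connectedComponentsWithStats(d)
for i in range(1,n):
    if st[i,4]>150:
        ys,xs=np.where(L==i);P=np.array([ray("top",(x,y),22)[:2] for x,y in zip(xs,ys)]); print("iron",ce[i],st[i],cv2.minAreaRect(P.astype(np.float32)))
for q in spot_point("top","rib1"): print(round(q["score"],2),np.round(q["xy"],1), ray("top",q["xy"],97).round(1))
E
```

```text
[306.66392216  23.08420659] [ 259    0  100   62 2672] ((1050.14306640625, 89.01611328125), (203.9412078857422, 316.48193359375), 1.2853208780288696)
[584.35906643  17.5176541 ] [ 545    0   75   45 1671] ((1098.3868408203125, -785.2734985351562), (146.70050048828125, 235.0792999267578), 1.2853199243545532)
[202.53646308 185.84366454] [ 179  159   48   55 2194] ((540.0565795898438, 403.2223815917969), (156.75741577148438, 137.09886169433594), 8.452256202697754)
[258.32318711 186.47090421] [ 236  161   46   51 2234] ((543.1593017578125, 229.55191040039062), (156.93101501464844, 138.79737854003906), 2.6462903022766113)
[317.80824373 197.64964158] [ 295  172   46   52 2232] ((512.7858276367188, 44.729583740234375), (136.66250610351562, 156.4871826171875), 89.84622192382812)
[595.45215667 219.52999504] [ 561  187   79   54 2017] ((488.6361083984375, -817.2503662109375), (162.38377380371094, 233.713623046875), 2.343251943588257)
[416.25826028 321.50303439] [ 399  293   32   58 1483] ((146.86410522460938, -261.49053955078125), (167.1599884033203, 93.45365142822266), 4.2047953605651855)
[42
[... 433 characters left out ...]
24171447753906), 5.431768417358398)
iron [234.98630137 132.00684932] [203  95  52  50 292] ((741.4457397460938, 311.996826171875), (119.39630889892578, 208.97119140625), 41.799705505371094)
iron [404.70972887 203.12759171] [393 167  25  80 627] ((498.47467041015625, -231.78179931640625), (48.42708969116211, 260.2958984375), 80.94701385498047)
iron [441.63262195 202.70731707] [434 166  16  81 656] ((504.046142578125, -354.1339111328125), (259.6090393066406, 48.676849365234375), 0.17879895865917206)
0.94 [221.1 111.4] [775.5 355.5  97. ]
0.93 [202.3 185.2] [540.8 402.1  97. ]
0.91 [257.9 186.2] [542.3 230.1  97. ]
0.77 [312.5 199.8] [504.6  60.5  97. ]
0.67 [429.  301.7] [ 207.3 -297.8   97. ]
```

```bash
python3 - <<'E'
from h import *
print(plan([513,45,140],0))
E
```

```text
[[50.81, -44.13, 10.83], 'yaw', np.float64(0.251), 'rz', np.float64(0.251)]
```

Emit:
step_arm(
  commands="0 50.8 -44.1 5 0 0 0.251;0 50.8 -44.1 5 0 0 0.251;0 50.8 -44.1 5 0 0 0.251;0 50.8 -44.1 5 0 0 0.251;0 50.8 -44.1 5 0 0 0.251;0 50.8 -44.1 5 0 0 0.251;0 50.8 -44.1 5 0 0 0.251;0 50.8 -44.1 5 0 0 0.251;0 50.8 -44.1 5 0 0 0.251;0 50.8 -44.1 5 0 0 0.251;0 50.8 -44.1 5 0 0 0.251;0 50.8 -44.1 5 0 0 0.251;0 50.8 -44.1 5 0 0 0.251;0 50.8 -44.1 5 0 0 0.251;0 50.8 -44.1 5 0 0 0.251;0 50.8 -44.1 5 0 0 0.251;0 50.8 -44.1 5 0 0 0.251;0 50.8 -44.1 9 0 0 0.251;0 50.8 -44.1 10.8 0 0 0.251;0 50.8 -44.1 10.8 0 0 0.251",
)

```text
time_s: 2.32
eef_pos: [511.0, 44.9, 136.8]
ee_rot: [-0.0, 1.0, 0.0, -0.004]
force: [0.1, -0.3, -0.8]
grip_width: 0.004
grip_force: 0.0
```

```bash
python3 - <<'E'
from h import *
t=dark("top"); s=dark("side")
cv2.imwrite("pics/a1.png",np.vstack([cv2.resize(t[:,:,::-1],(480,300)),cv2.resize(s[:,:,::-1],(480,300))]))
print(px("side",[512,45,97]),sense()["eef_pos"])
E
```

```text
[309.27010736 201.08697555] [513.07970866  44.38596262 140.86362372]
```

View pics/a1.png

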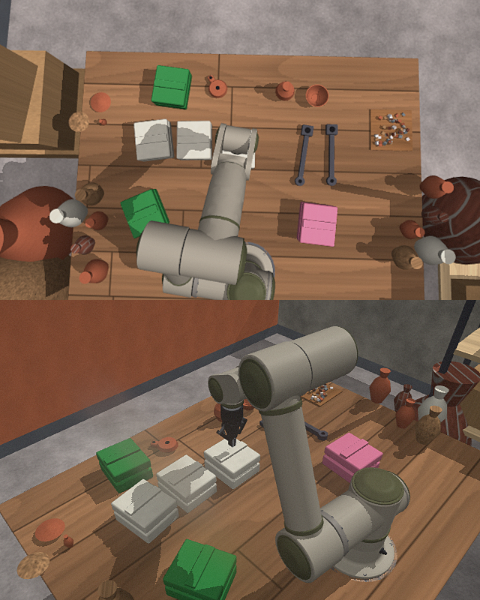

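Emit:
step_arm(
  commands="0 0 0 1.8 0 0 0;0 0 0 2.2 0 0 0;0 0 0 2.4 0 0 0;0 0 0 2.6 0 0 0;0 0 0 2.8 0 0 0;0 0 0 3.0 0 0 0;0 0 0 3.1 0 0 0;0 0 0 3.2 0 0 0;0 0 0 3.2 0 0 0",
)

```text
time_s: 3.17
eef_pos: [513.5, 44.5, 109.6]
ee_rot: [0.0, 1.0, -0.0, 0.001]
force: [-0.8, -0.3, 5.4]
grip_width: 0.001
grip_force: 2.7
```

The pictures show the gripper over the right-hand mould and only two irons on the bench, with no third one hidden. I'm pressing further.

Emit:
step_arm(
  commands="0 0 0 0.2 0 0 0;0 0 0 0.3 0 0 0;0 0 0 0.4 0 0 0;0 0 0 0.5 0 0 0;0 0 0 0.5 0 0 0;0 0 0 0.5 0 0 0",
)

```text
time_s: 3.67
eef_pos: [513.6, 44.5, 106.9]
ee_rot: [0.0, 1.0, 0.0, 0.001]
force: [-11.4, -0.5, 28.2]
grip_width: 0.004
grip_force: 14.6
```

Emit:
step_arm(
  commands="0 0 0 -4 0 0 0;0 2.9 -18.5 -4 0 0 0;0 2.9 -18.5 -4 0 0 0;0 2.9 -18.5 -4 0 0 0;0 2.9 -18.5 -4 0 0 0;0 2.9 -18.5 -4 0 0 0;0 2.9 -18.5 -4 0 0 0;0 2.9 -18.5 -3 0 0 0;0 2.9 -18.5 -2 0 0 0;0 2.9 -18.5 -1.5 0 0 0;0 2.9 -18.5 -1.2 0 0 0;0 2.9 -18.5 -1 0 0 0;0 2.9 -18.5 -0.8 0 0 0;0 2.9 -18.5 -0.6 0 0 0;0 2.9 -18.5 -0.4 0 0 0;0 2.9 -18.5 -0.2 0 0 0;0 2.9 -18.5 -0.1 0 0 0;0 2.9 -18.5 0 0 0 0;0 2.9 -18.5 0 0 0 0;0 2.9 -18.5 0 0 0 0",
)

```text
time_s: 5.33
eef_pos: [542.2, 229.1, 106.9]
ee_rot: [0.0, 1.0, -0.0, 0.001]
force: [-12.6, -6.0, 28.1]
grip_width: 0.003
grip_force: 13.9
```

Emit:
step_arm(
  commands="0 0 0 -4 0 0 0;0 -0.1 -17.2 -4 0 0 0;0 -0.1 -17.2 -4 0 0 0;0 -0.1 -17.2 -4 0 0 0;0 -0.1 -17.2 -4 0 0 0;0 -0.1 -17.2 -4 0 0 0;0 -0.1 -17.2 -4 0 0 0;0 -0.1 -17.2 -3 0 0 0;0 -0.1 -17.2 -2 0 0 0;0 -0.1 -17.2 -1.5 0 0 0;0 -0.1 -17.2 -1.2 0 0 0;0 -0.1 -17.2 -1 0 0 0;0 -0.1 -17.2 -0.8 0 0 0;0 -0.1 -17.2 -0.6 0 0 0;0 -0.1 -17.2 -0.4 0 0 0;0 -0.1 -17.2 -0.2 0 0 0;0 -0.1 -17.2 -0.1 0 0 0;0 -0.1 -17.2 0 0 0 0;0 -0.1 -17.2 0 0 0 0;0 -0.1 -17.2 0 0 0 0",
)

```text
time_s: 7.0
eef_pos: [541.3, 400.6, 106.9]
ee_rot: [0.0, 1.0, -0.0, 0.001]
force: [-10.4, -9.5, 23.6]
grip_width: 0.001
grip_force: 11.7
```

Emit:
step_arm(
  commands="0 0 0 -4 0 0 0;0.8 -1 4 -8 0 0 0;0.8 -6 46 -10 0 0 0;0.8 -6 46 -10 0 0 0;0.8 -6 46 -10 0 0 0;0.8 -6 46 -10 0 0 0;0.8 -6 46 -10 0 0 0;0.8 -6 46 -10 0 0 0;0.8 -6 46 -10 0 0 0;0.8 -6 46 -10 0 0 0;0.8 -6 46 -10 0 0 0;0.8 -6 46 -10 0 0 0;0.8 -6 46 -10 0 0 0;0.8 -6 46 -10 0 0 0;0.8 -6 46 -10 0 0 0;0.8 -6 46 -10 0 0 0",
)

```text
time_s: 8.33
eef_pos: [480.8, -58.0, 203.3]
ee_rot: [-0.0, 1.0, -0.0, 0.0]
force: [0.2, -0.5, 0.9]
grip_width: 0.8
grip_force: 0.0
```

```bash
cat >> h.py <<'E'
def irons(name=None,z=22):
    im=dark("top",name); out=[]
    d=((im.max(2)<100)&(im[:,:,2].astype(int)>=im[:,:,0])).astype(np.uint8); d[270:]=0
    n,L,st,ce=cv2.connectedComponentsWithStats(d)
    for i in range(1,n):
        if 350<st[i,4]<900 and 60<max(st[i,2:4])<100:
            ys,xs=np.where(L==i); P=np.array([ray("top",(x,y),z)[:2] for x,y in zip(xs,ys)])
            c,(w,h),a=cv2.minAreaRect(P.astype(np.float32))
            if w<h: a-=90
            out.append((np.round(c,1),round(w),round(h),round(a,2),np.round(ce[i])))
    return out
E
python3 - <<'E'
from h import *
I=irons()
for i in I: print(i)
s=sense(); print(s["eef_pos"],s["force"],s["wrist_torque"])
E
```

```text
(array([1059.2, 1114.1]), 221, 48, 5.43, array([ 6., 28.]))
(array([ 498.2, -234.2]), 48, 260, -7.61, array([405., 204.]))
(array([ 504. , -354.1]), 260, 49, 0.18, array([442., 203.]))
[480.87046172 -57.55670841 203.25569167] [ 0.61450809 -0.23881272  0.61201687] [ 0.00790626  0.01741418 -0.00170523]
```

Emit:
step_arm(
  commands="0.8 4.4 17.9 4 0 0 0.145;0.8 4.4 17.9 4 0 0 0.145;0.8 4.4 17.9 4 0 0 0.145;0.8 4.4 17.9 4 0 0 0.145;0.8 4.4 17.9 4 0 0 0.145;0.8 4.4 17.9 8 0 0 0.145;0.8 4.4 17.9 12 0 0 0.145;0.8 4.4 17.9 15 0 0 0.145;0.8 4.4 17.9 17 0 0 0.145;0.8 4.4 17.9 18 0 0 0.145;0.8 4.4 17.9 18.5 0 0 0.145;0.8 4.4 17.9 18.5 0 0 0.145",
)

```text
time_s: 9.38
eef_pos: [525.2, -236.7, 18.1]
ee_rot: [-0.0, 0.997, -0.072, -0.0]
force: [0.2, 1.2, 0.4]
grip_width: 0.799
grip_force: 0.0
```

Emit:
step_arm(
  commands="0.1 0 0 0 0 0 0;0.1 0 0 0 0 0 0;0.1 0 0 0 0 0 0;0.1 0 0 0 0 0 0;0.1 0 0 0 0 0 0;0.1 0 0 0 0 0 0;0.1 0 0 0 0 0 0;0.1 0 0 0 0 0 0;0.1 0 0 0 0 0 0;0.1 0 0 0 0 0 0",
  newtons=110,
)

```text
time_s: 10.22
eef_pos: [525.5, -238.1, 19.8]
ee_rot: [0.001, 0.997, -0.072, 0.001]
force: [-2.4, -1.4, 7.5]
grip_width: 0.218
grip_force: 76.6
```

Emit:
step_arm(
  commands="0.1 0 0 -0.5 0 0 0;0.1 0 0 -1 0 0 0;0.1 0 0 -1.5 0 0 0;0.1 0 0 -2 0 0 0;0.1 0 0 -2.5 0 0 0;0.1 0 0 -3 0 0 0;0.1 0 0 -3 0 0 0;0.1 0 0 -3 0 0 0;0.1 0 0 -3 0 0 0;0.1 0 0 -3 0 0 0",
)

```text
time_s: 11.05
eef_pos: [524.7, -237.2, 47.9]
ee_rot: [-0.0, 0.997, -0.073, -0.0]
force: [0.2, -0.2, -7.5]
grip_width: 0.204
grip_force: 111.7
```

```bash
python3 - <<'E'
from h import *
s=sense(); print(s["eef_pos"],s["force"],s["wrist_torque"],s["grip_width"],s["grip_force"]); s=dark("side"); 
cv2.imwrite("pics/b1.png",cv2.resize(s[60:220,300:540,::-1],(720,480)))
E
```

```text
[ 524.68409795 -237.18671137   47.94361809] [ 0.22897754 -0.18028876 -7.48370212] [-0.01182481  0.08632175 -0.01026936] 0.20365174123363236 111.7166268825531
```

View pics/b1.png

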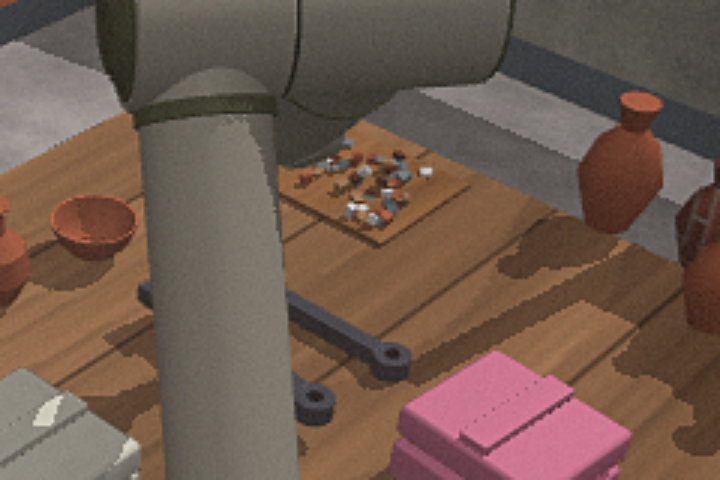

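The side view shows only the eye end, raised slightly, because the arm hides the rest. Measured weight is about 7.5 N with a small moment, so I'll lift higher and check again.

Emit:
step_arm(
  commands="0.1 0 0 -3 0 0 0;0.1 0 0 -6 0 0 0;0.1 0 0 -9 0 0 0;0.1 0 0 -11 0 0 0;0.1 0 0 -12 0 0 0;0.1 0 0 -12 0 0 0;0.1 0 0 -12 0 0 0;0.1 0 0 -12 0 0 0;0.1 0 0 -12 0 0 0;0.1 0 0 -12 0 0 0",
)

```text
time_s: 11.93
eef_pos: [524.5, -237.1, 167.0]
ee_rot: [-0.001, 0.997, -0.073, -0.001]
force: [0.4, -0.0, -8.3]
grip_width: 0.204
grip_force: 112.0
```

```bash
python3 - <<'E'
from h import *
s=sense(); print(s["eef_pos"],s["force"],s["wrist_torque"],s["grip_width"],s["grip_force"]); s=dark("side"); 
cv2.imwrite("pics/b2.png",cv2.resize(s[60:220,300:540,::-1],(720,480)))
# eye hole predicted if level, and eye offsets
p=np.array(sense()["eef_pos"]);u=np.array([np.cos(-.145),np.sin(-.145),0])
for t in (0,.05,.1,.15): print(t,px("side",p+u*-140*np.cos(t)+[0,0,140*np.sin(t)])) 
E
```

```text
[ 524.52525134 -237.0889492   166.98324364] [ 0.41259571 -0.0347003  -8.25992822] [ 0.04221556 -0.01081314  0.02514531] 0.2037016560077638 112.03803777694702
0 [409.31597508 159.90231494]
0.05 [409.58447604 157.83613662]
0.1 [409.76473543 155.69985933]
0.15 [409.85539988 153.49926047]
```

View pics/b2.png

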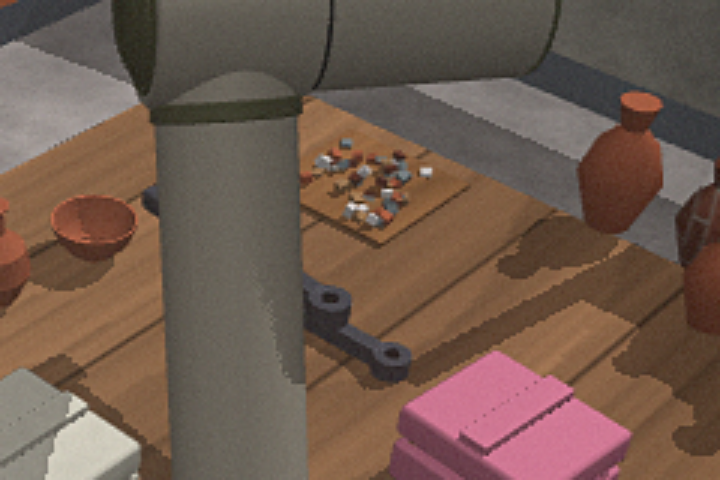

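The eye hole is at about (410,159) in the full image. The level prediction is (409,160), so the iron hangs level. I'll average the torque noise to find the offset.

```bash
cat >> h.py <<'E'
def bal(n=12):
    A=[]
    for _ in range(n):
        capture("top"); s=sense(); A.append(np.r_[s["force"],s["wrist_torque"]])
    A=np.array(A); return A.mean(0).round(3),(A.std(0)/n**.5).round(3)
E
python3 - <<'E'
from h import *
print(bal())
E
```

```text
(array([ 4.800e-02,  3.600e-02, -7.969e+00,  2.000e-02,  5.300e-02,
       -1.000e-03]), array([0.193, 0.2  , 0.15 , 0.009, 0.01 , 0.008]))
```

```bash
python3 - <<'E'
from h import *
print(plan([535.5,229.4,125],0.046))
E
```

```text
[[-5.7, -46.33, 4.33], 'yaw', np.float64(-0.145), 'rz', np.float64(-0.191)]
```

Emit:
step_arm(
  commands="0.1 0 -2 0 0 0 0;0.1 -0.5 -5 0 0 0 0;0.1 -1 -8 0 0 0 -0.03;0.1 -1.4 -11 0 0 0 -0.05;0.1 -1.8 -14 0 0 0 -0.07;0.1 -2.2 -17 0 0 0 -0.09;0.1 -2.6 -20 0 0 0 -0.1;0.1 -2.9 -23 0 0 0 -0.11;0.1 -3.3 -26 0 0 0 -0.12;0.1 -3.7 -29 0 0 0 -0.13;0.1 -4 -32 0 0 0 -0.14;0.1 -4.4 -35 0 0 0 -0.15;0.1 -4.8 -38 0 0 0 -0.17;0.1 -5.2 -41 0 0 0 -0.18;0.1 -5.5 -44 0 0 0 -0.19;0.1 -5.7 -46 0 0 0 -0.191;0.1 -5.7 -46.3 1.5 0 0 -0.191;0.1 -5.7 -46.3 3 0 0 -0.191;0.1 -5.7 -46.3 4.2 0 0 -0.191;0.1 -5.7 -46.3 4.2 0 0 -0.191",
)

```text
time_s: 14.25
eef_pos: [534.2, 229.0, 123.8]
ee_rot: [0.0, 1.0, 0.023, -0.002]
force: [-0.9, -0.2, -8.2]
grip_width: 0.205
grip_force: 111.7
```

```bash
python3 - <<'E'
from h import *
print(bal(6))
s=sense(); print(s["eef_pos"],s["grip_width"],s["grip_force"]); print(plan([535.5,229.4,110],0.046))
s=dark("side"); cv2.imwrite("pics/b3.png",cv2.resize(s[150:350,100:400,::-1],(750,500)))
E
```

```text
(array([ 0.127, -0.008, -7.618,  0.016,  0.041,  0.01 ]), array([0.178, 0.168, 0.18 , 0.012, 0.009, 0.015]))
[535.95126089 229.06322379 127.32313164] 0.20253375561729392 111.69707179069519
[[-0.05, -0.04, 1.73], 'yaw', np.float64(0.046), 'rz', np.float64(-0.0)]
```

View pics/b3.png

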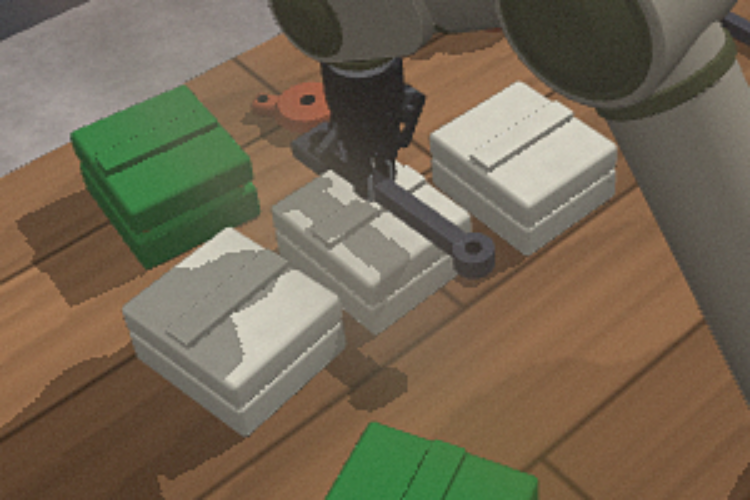

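The iron hangs level over the middle mould, bar square across the rib, eye toward the camera. Offset is about 6 mm again. I'm lowering it.

Emit:
step_arm(
  commands="0.1 0 0 0.5 0 0 0;0.1 0 0 1 0 0 0;0.1 0 0 1.2 0 0 0;0.1 0 0 1.3 0 0 0;0.1 0 0 1.4 0 0 0;0.1 0 0 1.5 0 0 0;0.1 0 0 1.5 0 0 0;0.1 0 0 1.5 0 0 0",
)

```text
time_s: 15.27
eef_pos: [535.5, 229.1, 111.4]
ee_rot: [-0.0, 1.0, 0.023, 0.0]
force: [-0.4, 0.0, -9.2]
grip_width: 0.208
grip_force: 111.8
```

Emit:
step_arm(
  commands="0.1 0 0 0.1 0 0 0;0.1 0 0 0.2 0 0 0;0.1 0 0 0.2 0 0 0;0.1 0 0 0.2 0 0 0",
)

```text
time_s: 15.6
eef_pos: [535.6, 229.1, 109.9]
ee_rot: [-0.0, 1.0, 0.023, 0.0]
force: [-3.1, -0.3, -0.6]
grip_width: 0.203
grip_force: 112.8
```

Emit:
step_arm(
  commands="0.25 0 0 0 0 0 0;0.3 0 0 0 0 0 0;0.4 0 0 0 0 0 0;0.6 0 0 0 0 0 0;0.6 0 0 0 0 0 0;0.6 0 0 0 0 0 0;0.6 0 0 -1 0 0 0;0.6 0 0 -3 0 0 0;0.6 0 0 -6 0 0 0;0.6 0 0 -9 0 0 0;0.6 0 8 -9 0 0 0;0.6 0 16 -9 0 0 0;0.6 0 24 -9 0 0 0;0.6 0 30 -9 0 0 0;0.6 0 30 -9 0 0 0",
)

```text
time_s: 16.85
eef_pos: [544.8, 19.1, 200.4]
ee_rot: [0.0, 1.0, 0.023, 0.001]
force: [1.1, 0.8, 0.0]
grip_width: 0.599
grip_force: 0.0
```

```bash
python3 - <<'E'
from h import *
I=irons("c1.png")
for i in I: print(i)
for i in irons(z=112): print(i)
print(sense()["eef_pos"],sense()["force"])
t=dark("top"); s=dark("side")
cv2.imwrite("pics/c2.png",np.vstack([cv2.resize(t[140:280,170:470,::-1],(600,280)),cv2.resize(s[150:300,130:430,::-1],(600,300))]))
E
```

```text
(array([1058.4, 1121.6]), 219, 48, 1.29, array([ 6., 28.]))
(array([515.9, 241.3]), 278, 49, 2.47, array([258., 194.]))
(array([ 504. , -354.1]), 260, 49, 0.18, array([442., 203.]))
(array([1015.1, 1045.9]), 211, 45, 5.43, array([ 6., 28.]))
(array([507.1, 227.8]), 260, 46, 2.28, array([258., 194.]))
(array([ 494.6, -331.1]), 246, 46, 0.18, array([442., 203.]))
[545.37583473  15.7967252  200.15065309] [0.21772434 0.18769655 0.01366406]
```

View pics/c2.png

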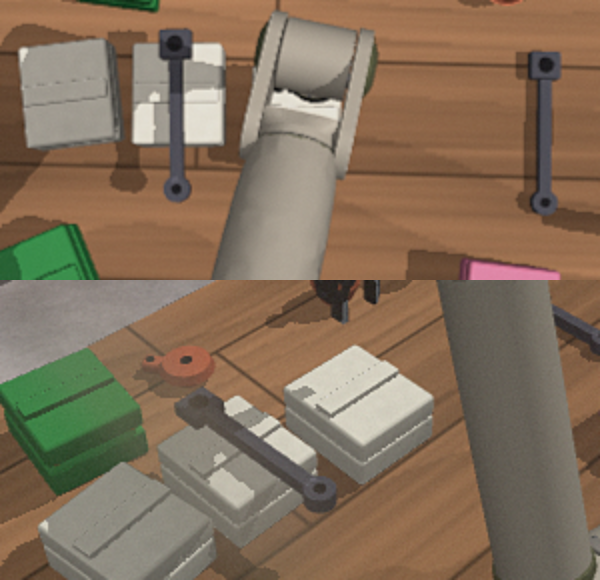

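The first iron is lying level on the middle rib in both views: top view (258,194), 260 mm long at rib height. Next is the second iron.

```bash
python3 - <<'E'
from h import *
print(plan([531,-354,19.5],0.003))
E
```

```text
[[-3.06, 37.31, 18.05], 'yaw', np.float64(0.044), 'rz', np.float64(0.041)]
```

Emit:
step_arm(
  commands="0.8 -3.1 37.3 4 0 0 0.041;0.8 -3.1 37.3 4 0 0 0.041;0.8 -3.1 37.3 4 0 0 0.041;0.8 -3.1 37.3 4 0 0 0.041;0.8 -3.1 37.3 4 0 0 0.041;0.8 -3.1 37.3 4 0 0 0.041;0.8 -3.1 37.3 4 0 0 0.041;0.8 -3.1 37.3 4 0 0 0.041;0.8 -3.1 37.3 4 0 0 0.041;0.8 -3.1 37.3 4 0 0 0.041;0.8 -3.1 37.3 8 0 0 0.041;0.8 -3.1 37.3 12 0 0 0.041;0.8 -3.1 37.3 15 0 0 0.041;0.8 -3.1 37.3 17 0 0 0.041;0.8 -3.1 37.3 18 0 0 0.041;0.8 -3.1 37.3 18 0 0 0.041",
)

```text
time_s: 18.38
eef_pos: [531.2, -351.4, 17.6]
ee_rot: [-0.001, 1.0, 0.003, -0.001]
force: [-0.1, 0.5, -0.2]
grip_width: 0.806
grip_force: 0.0
```

Emit:
step_arm(
  commands="0.1 0 0 0 0 0 0;0.1 0 0 0 0 0 0;0.1 0 0 0 0 0 0;0.1 0 0 0 0 0 0;0.1 0 0 0 0 0 0;0.1 0 0 0 0 0 0;0.1 0 0 0 0 0 0;0.1 0 0 0 0 0 0;0.1 0 0 0 0 0 0;0.1 0 0 0 0 0 0",
  newtons=115,
)

```text
time_s: 19.22
eef_pos: [532.6, -355.6, 23.0]
ee_rot: [0.003, 1.0, 0.002, 0.003]
force: [-1.1, -6.9, 8.6]
grip_width: 0.2
grip_force: 114.2
```

Emit:
step_arm(
  commands="0.1 0 0 -0.5 0 0 0;0.1 0 0 -1 0 0 0;0.1 0 0 -2 0 0 0;0.1 0 0 -3 0 0 0;0.1 0 0 -4 0 0 0;0.1 0 0 -5 0 0 0;0.1 0 0 -5 0 0 0;0.1 0 0 -5 0 0 0;0.1 0 0 -5 0 0 0;0.1 0 0 -5 0 0 0",
)

```text
time_s: 20.05
eef_pos: [530.8, -352.8, 68.6]
ee_rot: [-0.001, 1.0, 0.002, -0.001]
force: [-0.3, -0.2, -8.2]
grip_width: 0.199
grip_force: 113.3
```

```bash
python3 - <<'E'
from h import *
print(bal())
s=sense(); print(s["eef_pos"],s["grip_width"],s["grip_force"])
s=dark("side"); cv2.imwrite("pics/d1.png",cv2.resize(s[60:220,300:540,::-1],(720,480)))
E
```

```text
(array([-4.600e-02, -1.700e-02, -7.684e+00,  5.000e-03,  8.000e-03,
        1.100e-02]), array([0.11 , 0.113, 0.131, 0.006, 0.008, 0.005]))
[ 531.11077122 -353.09749282   69.29674094] 0.19999880100813244 113.33749651908875
```

View pics/d1.png

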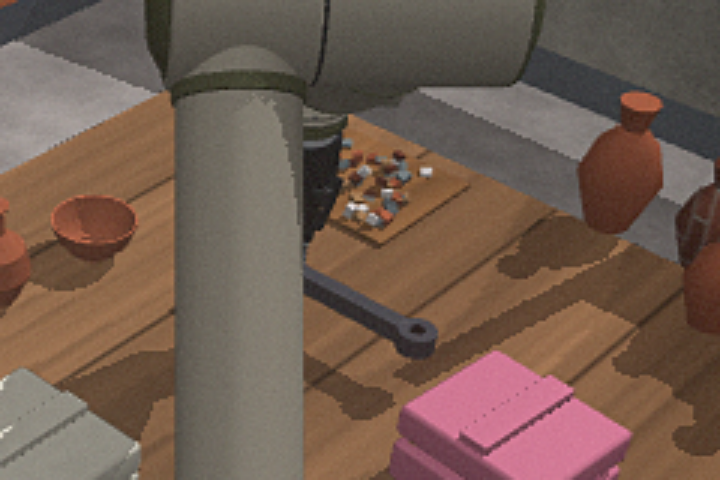

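```bash
python3 - <<'E'
from h import *
for t in (-.1,-.05,0,.05,.1): print(t,px("side",[531-140*np.cos(t),-353.1,68+140*np.sin(t)]))
print(plan([512,44.7,127],-0.003))
E
```

```text
-0.1 [430.95284557 170.01584081]
-0.05 [431.44046711 168.28775601]
0 [431.83746329 166.49332319]
0.05 [432.14186758 164.63708025]
0.1 [432.35198563 162.7238477 ]
[[-1.72, -39.79, -5.77], 'yaw', np.float64(0.005), 'rz', np.float64(0.008)]
```

```bash
python3 - <<'E'
from h import *
for z in (50,60,68,80): print(z,ray("side",(440,169.3),z))
for z in (22,): print(ray("side",(300+390/3,60+357/3),z), "start eye should be", [509-118,-354,22])
t=dark("top"); cv2.imwrite("pics/d2.png",cv2.resize(t[140:280,380:520,::-1],(560,560)))
E
```

```text
50 [ 377.11846268 -380.59644507   50.        ]
60 [ 370.75917313 -368.86381897   60.        ]
68 [ 365.67174149 -359.4777181    68.        ]
80 [ 358.04059403 -345.39856678   80.        ]
[ 387.92985549 -351.09499575   22.        ] start eye should be [391, -354, 22]
```

View pics/d2.png

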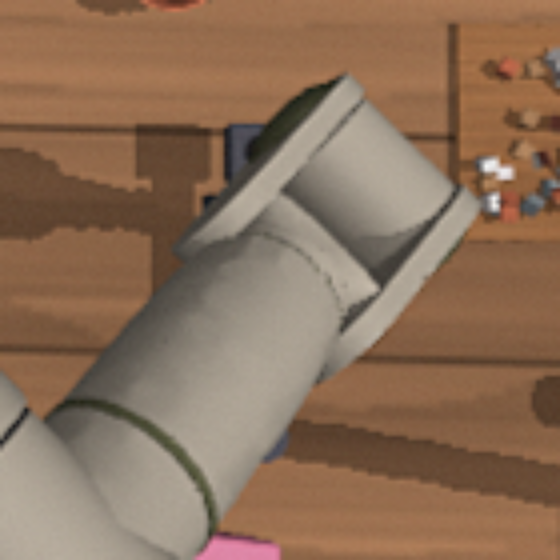

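The eye sits about 165 mm from the grip, so this iron had shifted about 25 mm and the grip is at iron x ≈ +47. It hangs level with near-zero moment there, so I'm carrying it to the right-hand mould.

Emit:
step_arm(
  commands="0.1 0 0 -2 0 0 0;0.1 0 0 -5 0 0 0;0.1 0 -1 -8 0 0 0;0.1 -0.1 -4 -9 0 0 0;0.1 -0.3 -7 -9 0 0 0;0.1 -0.4 -10 -9 0 0 0;0.1 -0.6 -13 -9 0 0 0;0.1 -0.7 -16 -9 0 0 0;0.1 -0.8 -19 -9 0 0 0;0.1 -1 -22 -9 0 0 0;0.1 -1.1 -25 -9 0 0 0;0.1 -1.2 -28 -9 0 0 0;0.1 -1.4 -31 -9 0 0 0;0.1 -1.5 -34 -9 0 0 0;0.1 -1.6 -37 -9 0 0 0.004;0.1 -1.7 -39 -9 0 0 0.008;0.1 -1.7 -39.8 -8 0 0 0.008;0.1 -1.7 -39.8 -7 0 0 0.008;0.1 -1.7 -39.8 -6 0 0 0.008;0.1 -1.7 -39.8 -6 0 0 0.008",
)

```text
time_s: 22.42
eef_pos: [511.1, 44.1, 126.8]
ee_rot: [-0.0, 1.0, -0.002, -0.002]
force: [-0.9, 0.4, -7.9]
grip_width: 0.203
grip_force: 114.1
```

```bash
python3 - <<'E'
from h import *
print(bal(10))
s=sense(); print(s["eef_pos"],s["grip_width"],s["grip_force"]); print(plan([512,44.7,112],-0.003))
t=dark("top"); s=dark("side")
cv2.imwrite("pics/e2.png",np.vstack([cv2.resize(t[140:280,170:470,::-1],(600,280)),cv2.resize(s[130:280,200:500,::-1],(600,300))]))
E
```

```text
(array([-1.400e-02,  2.500e-02, -7.887e+00, -9.000e-03, -1.000e-03,
        0.000e+00]), array([0.197, 0.163, 0.171, 0.014, 0.009, 0.009]))
[512.28679888  44.74559577 129.49761725] 0.19765532232493185 114.11834478378296
[[-0.03, 0.0, 1.75], 'yaw', np.float64(-0.003), 'rz', np.float64(-0.0)]
```

View pics/e2.png

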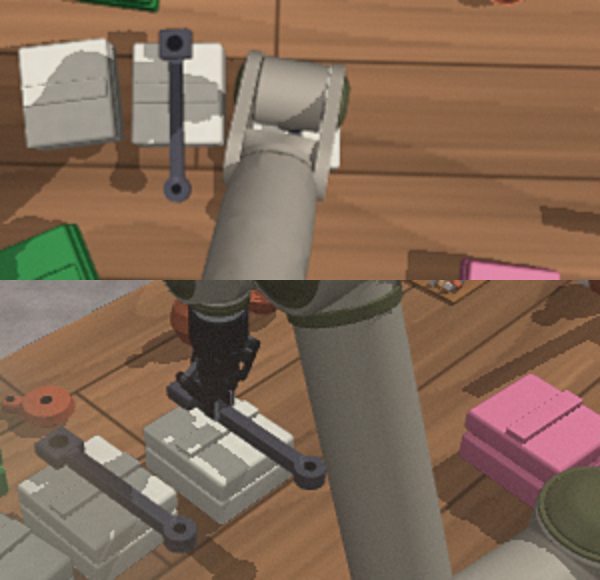

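The iron hangs level above the right-hand mould and the first iron is undisturbed. I'm lowering it to contact.

Emit:
step_arm(
  commands="0.1 0 0 0.4 0 0 0;0.1 0 0 0.8 0 0 0;0.1 0 0 1 0 0 0;0.1 0 0 1.1 0 0 0;0.1 0 0 1.2 0 0 0;0.1 0 0 1.2 0 0 0",
)

```text
time_s: 23.52
eef_pos: [512.2, 44.8, 117.1]
ee_rot: [-0.0, 1.0, -0.002, -0.0]
force: [-0.3, -0.1, -7.9]
grip_width: 0.199
grip_force: 114.3
```

Emit:
step_arm(
  commands="0.1 0 0 0.1 0 0 0;0.1 0 0 0.2 0 0 0;0.1 0 0 0.3 0 0 0;0.1 0 0 0.4 0 0 0;0.1 0 0 0.4 0 0 0",
)

```text
time_s: 23.93
eef_pos: [512.2, 44.8, 113.1]
ee_rot: [-0.0, 1.0, -0.002, -0.0]
force: [-0.4, 0.1, -7.8]
grip_width: 0.203
grip_force: 114.3
```

Emit:
step_arm(
  commands="0.1 0 0 0.1 0 0 0;0.1 0 0 0.2 0 0 0;0.1 0 0 0.2 0 0 0;0.1 0 0 0.2 0 0 0",
)

```text
time_s: 24.27
eef_pos: [512.3, 44.9, 112.9]
ee_rot: [0.0, 1.0, -0.001, 0.0]
force: [-8.6, -0.7, 10.3]
grip_width: 0.199
grip_force: 116.8
```

Emit:
step_arm(
  commands="0.1 0 0 -0.1 0 0 0;0.1 0 0 -0.1 0 0 0;0.25 0 0 -0.1 0 0 0;0.3 0 0 -0.1 0 0 0;0.4 0 0 -0.1 0 0 0;0.6 0 0 -0.1 0 0 0;0.6 0 0 -0.1 0 0 0;0.6 0 0 -0.1 0 0 0;0.6 0 0 -1 0 0 0;0.6 0 0 -3 0 0 0;0.6 0 0 -6 0 0 0;0.6 0 0 -10 0 0 0;0.6 0 8 -12 0 0 0;0.6 0 16 -12 0 0 0;0.6 0 24 -12 0 0 0;0.6 0 30 -12 0 0 0;0.6 0 30 -12 0 0 0;0.6 0 30 -12 0 0 0",
)

```text
time_s: 25.77
eef_pos: [511.0, -205.7, 230.9]
ee_rot: [0.0, 1.0, -0.002, 0.0]
force: [1.3, -0.5, 0.0]
grip_width: 0.602
grip_force: 0.0
```

```bash
python3 - <<'E'
from h import *
for i in irons(z=112): print(i)
s=sense(); print(s["eef_pos"],s["force"])
t=dark("top"); s=dark("side")
cv2.imwrite("pics/f2.png",np.vstack([cv2.resize(t[140:280,170:470,::-1],(600,280)),cv2.resize(s[130:280,130:430,::-1],(600,300))]))
E
```

```text
(array([1016.8, 1046. ]), 208, 45, 5.43, array([ 6., 28.]))
(array([507.2, 227.4]), 260, 46, 2.47, array([258., 194.]))
(array([460.2,  43.3]), 258, 43, 0.98, array([317., 210.]))
[ 510.68061174 -212.42944022  230.69865206] [-3.55236033 -5.38363858 -1.44035124]
```

View pics/f2.png

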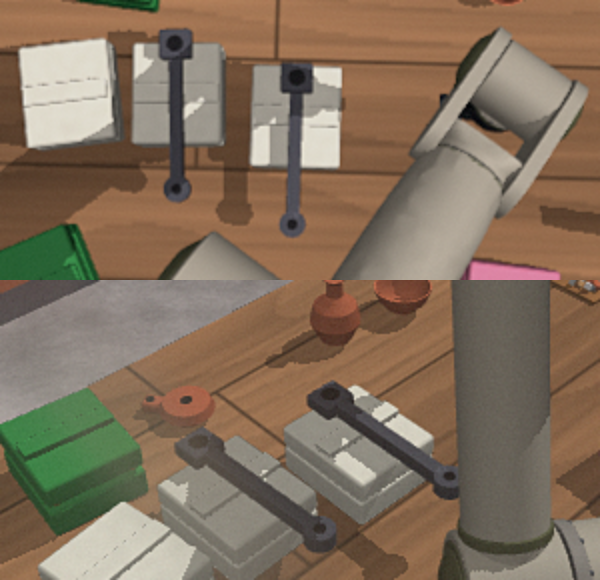

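```bash
python3 - <<'E'
from h import *
for m,e,b,y in ((465,354.5,0,43.3),(512,0,0,227.4)):
  for z in (97,112): print(z,px("side",[m-118,y-118*.017,z]).round(1),px("side",[m+105,y+105*.017,z]).round(1))
E
```

```text
97 [355.2 231.5] [294.8 191.1]
112 [355.5 227.3] [294.7 187. ]
97 [288.9 259.4] [231.1 214.4]
112 [288.7 255.2] [230.5 210.2]
```

Holes in the side view match the level prediction for both irons. Iron two: eye (354.5,228) against (355.5,227.3), boss (295,187.5) against (294.7,187). Iron one also agrees within about 1 px. I'm handing in.

```bash
python3 -c "
from rig import *
print(finish_job())"
```

```text
the job is handed in; nothing more can be done
None
```

I pressed all three caps fully home, laid both irons present level on the ribs of the middle and right-hand moulds, and handed the job in; no verdict came back.

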